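# Open the wiring compartment of the drill press junction box

## Task

Open the wiring compartment of the green junction box: press its black snap tab fully in with the fingertips so that the cover pops free, then push the aluminium cover by its upright rib, away from the tab, until the whole wiring opening is uncovered. Only push the cover, never lift it; leave it lying flat on top of the box, and leave the hammer, the wire brush and the jar where they are.

Things in the scene. Friction and masses are not known exactly. Their poses are not given: they have to be found in the camera images.
- housing: Green steel junction box fixed to the bench, deck 45 mm high. Origin on the bench under the centre of the cover's seat; its x is the way the cover slides off, away from the tab. It spans x -115 to 185, y -65 to 65 mm. From x = 50 mm on the deck is plain: the cover ends there. Back stop at x -62 to -53 mm, 8 mm above the deck.
- opening (a point): Centre of the wiring opening in the deck, at deck height, box x = -1 mm. Opening 74 mm (box x) by 56 mm (box y). Guide rails beside the seat, x -62 to 50 mm, rise to 56 mm above the bench; their lips at y = -36 and 36 mm hang over the cover, which can only slide along +x.
- cover: Loose aluminium plate, 100 (x) by 80 (y) by 6 mm, 80 to 170 g, lying on the deck over the opening. Origin at the centre of its underside, at the start over the box's origin with axes parallel. The tab's tooth holds it in a window at x = -30 mm. Moved 86 mm along box x it wholly uncovers the opening; from about 185 mm it tips off the box's end.
- rib_top (a point): Middle of the top edge of the upright rib across the cover's middle, 28 mm above the plate's underside (73 mm above the bench); rib 8 mm thick (cover x -4 to 4 mm), 50 mm wide (y). Push on its face towards the tab (-x) with 1 to 5 N once the cover is released.
- tab (a joint): Travel of the black snap tab in m: 0 out, 0.010 fully in (straight down). Sprung: 2 N starts it, 5 to 8 N press it home, and it comes back out when let go and uncovered. At about 0.0075 the tooth frees the cover; hold it in a moment while a spring shoves the cover about 8 mm along box x. It cannot catch again.
- tab_pad (a point): Centre of the top face of the tab's thumb pad, 26 mm (box x) by 32 mm (box y), at box x = -85 mm, y = 0; its top is 67 mm above the bench when out and 57 mm when fully in. It moves with the tab.
- hammer: Bystander: hammer lying loose on the bench on the box's -y side, 260 mm long along its x, head at its +x end. Origin under the middle of its length.
- cup_brush: Bystander: steel wire cup brush standing loose on the bench, 60 mm across, 62 mm tall with its shank up. Origin at the centre of its underside.
- screw_jar: Bystander: whitish plastic screw jar with a grey lid standing loose on the bench, 56 mm across, 70 mm tall. Origin at the centre of its underside.
Mind the look-alikes: they are no part of the job. There is more than one size of the cover; the job needs the smallest.

How it is judged:
By the outcome, as a careful person would: the job done as asked, in the order asked, and still so for the second after the job is handed in, with the robot touching nothing.
It also fails if it takes over 40 s, if anything falls off the work surface, if the arm or the gripper's body presses on something with over 40 N, if the wrist force passes 120 N, or if a joint passes its speed limit or range.

## Robot

A 6-joint arm with a two-finger parallel gripper is mounted at the origin on the work surface. World frame = base frame: x ahead of the robot, y to its left, z up, the work surface at z = 0. Lengths are in m, angles in degrees, forces in N, time in s.
With the tool pointing down it reaches from about 0.25 to 0.725 m from the base axis. Payload 9.7 kg.
Tool frame: the origin (TCP) lies on the centre line of the jaws, within the pads' length; the fingertips stand 22 mm ahead of it and the grasp point (between the pads) lies 3 mm ahead of it; z points along the fingers, y is the direction in which the jaws open and shut (so a half turn about z gives the same grasp; the last joint's range is limited). The gripper opens to 85 mm and grips with 20 to 120 N. Pads are 22 mm wide; open, the fingers measure 114 mm over their backs; the gripper's body (76 mm by 85 mm) begins 54 mm behind the grasp point. The pads swing forward as they close: fully open they stand 13 mm farther back than shut.
Start: joints at [68.583, 4.979, 10.078, 95.1, 0, 90], TCP at [0.201, 0.512, 0.253] pointing down, gripper open.
Joint ranges: [-179.16, 179.16], [-48.56, 103.87], [-65.8, 70.77], [-126.05, 130.52], [-82.76, 87.17], [-180, 180]. Speed limits (degrees/s): [127.2, 127.2, 147.25, 180, 180, 180].

## Interface

Orientations are given as [roll, pitch, yaw] about the fixed x, y, z axes, in that order (R = Rz(yaw) Ry(pitch) Rx(roll)).
In Python, from workcell import monitor, eyes, job gives the robot as it stands. The module is installed in compiled form; this text tells all that it offers.
- The arm moves only by the tool drive_tool, never from a script. Its argument "plan" is a list of rows, each a list of 3 entries, a list of its own where there are three numbers: the opening, from 0 (shut) to 1 (fully open), then the shift along the world's x, y, z in m, then the turn about the world's z in degrees. In form: [[gripper, [x, y, z], yaw], ...]. A call has 1 to 10 rows; each row shifts and turns the commanded pose from where the row before left it; what a row does not reach is not made up. A row lasts 1/8 s, in which the tool goes at most 62.5 mm and 10.7 degrees, less where a joint would pass 70% of its speed; a pose out of reach is approached as far as the arm can. A call is refused whole if a number of a shift passes 0.0625 or a number of a turn 10.7, either way. A call with a gripper value outside its range is refused whole. The fingers move at their own pace and stop on an object; "grip_force" is the grip in N (left out, the last holds). Time passes only in rows, so rows that do not move let the fingers close. It gives the time, the measured TCP pose, the force and the opening at its end, in the units of the state.
- monitor.get_obs(): the state, without advancing time (a new reading comes with each control period).
- eyes.camera(name): name is "side" or "top" or "wrist"; returns (picture, depth): 400x640x3 uint8, red, green, blue; 400x640 float32, m along the optical axis (not along the pixel's ray), 0 where there is no reading.
- eyes.camera_params(name): a dict with "fx", "fy", "cx", "cy" (pixels), "extrinsics" (4x4, takes a point from world to camera coordinates); the wrist camera has in their place "mount" (4x4, takes a point from camera to tool coordinates, whose origin is the TCP and whose axes are the flange's). Camera axes: x right, y down, z forward; pixel columns grow to the right and rows downward; lengths in m; the calibration is good to about 2 mm. A picture is of the moment at which its call begins: read the wrist's pose just before it. camera_params takes no time and is no camera call.
- job.job_done(): hands the job in, once; it reports no verdict.
The state is a dict: "time": time; "q": joint angles; "qd": joint speeds; "joint_efforts": joint torques, N m; "ee_pos": TCP position; "tcp_rot": TCP orientation; "wrist_force": force on the tool from outside, world axes, zero at the start; "torque": the same for the moment, N m; "opening": finger opening in m.
Only numpy, scipy, OpenCV 4.12 (cv2) and the standard library are available. Lean on these libraries where they do the work, as an engineer would, in place of code of your own. Each camera call takes 0.05 s, during which the arm holds its last target.

## Working session

There is one attempt and no reset: what is moved stays moved. The work goes in short steps, Python scripts to look and compute and a tool call to move; the robot and the scene stay as the last step left them, time stands still between calls to the robot, and variables do not carry over. Pictures are saved under pics/ and viewed, and the job is handed in when it is done.

Besides the shell and the picture viewer there is one more tool, called after "Call:" in YAML: its name, and indented under it one key for each argument. drive_tool: Moves the arm, as the interface text tells. Its arguments: {"type":"object","properties":{"plan":{"type":"array","items":{"type":"array"}},"grip_force":{"type":"number"}},"required":["plan"]}

```bash
mkdir -p pics; python3 - <<'E'
from workcell import monitor, eyes
import cv2, numpy as np
o=monitor.get_obs()
print({k:np.round(v,3) for k,v in o.items()})
for n in ["side","top"]:
    im,d=eyes.camera(n); cv2.imwrite(f"pics/{n}0.png",im[:,:,::-1]); np.savez(f"{n}0.npz",im=im,d=d)
    p=eyes.camera_params(n); print(n,p)
E
```

```text
{'time': np.float64(0.0), 'q': array([6.8583e+01, 5.0130e+00, 1.0035e+01, 9.5099e+01, 1.0000e-03,
       9.0002e+01]), 'qd': array([-0.031,  0.039,  0.001, -0.094,  0.064, -0.039]), 'joint_efforts': array([-0.0000e+00, -5.2039e+01,  4.6481e+01,  1.6000e-02, -0.0000e+00,
       -0.0000e+00]), 'ee_pos': array([0.201, 0.512, 0.253]), 'tcp_rot': array([-1.79923e+02, -1.00000e-03,  1.58581e+02]), 'wrist_force': array([ 0.069,  0.307, -0.074]), 'torque': array([0.013, 0.031, 0.023]), 'opening': np.float64(0.086)}
side {'fx': 457.8348775207928, 'fy': 457.8348775207928, 'cx': 317.6199838273872, 'cy': 199.62736631257172, 'extrinsics': array([[ 0.98657736, -0.16242217,  0.01685661, -0.55169289],
       [-0.11249762, -0.75086959, -0.65079885,  0.05761351],
       [ 0.11836127,  0.64016709, -0.75906305,  0.84629478],
       [ 0.        ,  0.        ,  0.        ,  1.        ]])}
top {'fx': 406.9359940489654, 'fy': 406.9359940489654, 'cx': 312.9737957646096, 'cy': 199.60740917179217, 'extrinsics': array([[ 0.02229775, -0.99974785, -0.00265542, -0.06936485],
       [-0.97289152, -0.02108707, -0.23029855,  0.56487917],
       [ 0.23018449,  0.00771858, -0.9731164 ,  0.78450042],
       [ 0.        ,  0.        ,  0.        ,  1.        ]])}
```

View pics/side0.png

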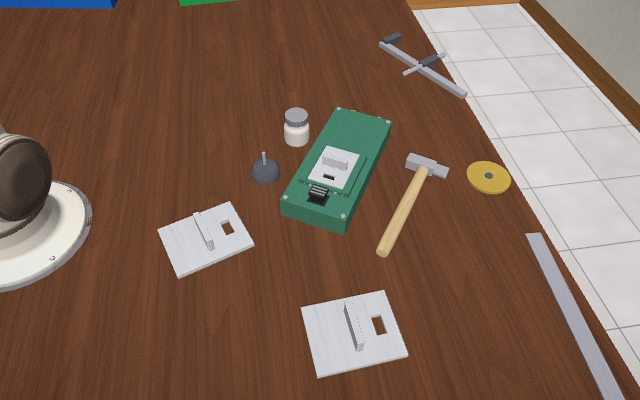

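View pics/top0.png

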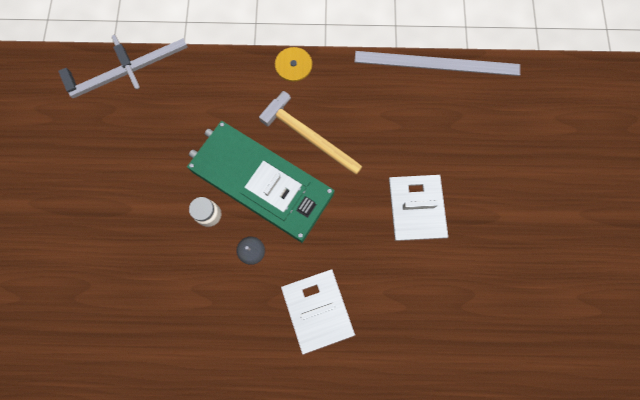

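The side view shows the green box with its cover (rib near 335,160) and black tab near (318,190). In the top view the tab is at (306,206), the cover at (273,186), the hammer above it, and the jar and brush below left. The two loose plates are look-alikes. Next I'll measure the box pose.

```bash
cat > h.py <<'E'
import numpy as np, cv2
from workcell import eyes
def ray(n,uv,z):
    p=eyes.camera_params(n); E=p["extrinsics"]; R,t=E[:3,:3],E[:3,3]
    uv=np.atleast_2d(uv).astype(float)
    d=np.c_[(uv[:,0]-p["cx"])/p["fx"],(uv[:,1]-p["cy"])/p["fy"],np.ones(len(uv))]@R
    c=-R.T@t
    return c+d*((z-c[2])/d[:,2])[:,None]
def proj(n,P):
    p=eyes.camera_params(n); E=p["extrinsics"]
    c=np.atleast_2d(P)@E[:3,:3].T+E[:3,3]
    return np.c_[c[:,0]/c[:,2]*p["fx"]+p["cx"],c[:,1]/c[:,2]*p["fy"]+p["cy"]]
def points(n,d):
    p=eyes.camera_params(n); E=p["extrinsics"]
    v,u=np.mgrid[:400,:640]
    C=np.stack([(u-p["cx"])/p["fx"]*d,(v-p["cy"])/p["fy"]*d,d],-1)
    return (C-E[:3,3])@E[:3,:3]
E
cat > m.py <<'E'
from h import *
for n in ["top","side"]:
    z=np.load(n+"0.npz"); im,d=z["im"],z["d"]
    P=points(n,d); hsv=cv2.cvtColor(im,cv2.COLOR_RGB2HSV)
    g=((hsv[...,0]>65)&(hsv[...,0]<95)&(hsv[...,1]>80)).astype(np.uint8)
    k,l,s,c=cv2.connectedComponentsWithStats(g); 
    i=1+np.argmax([s[j,4] if 100<c[j][0]<450 and c[j][1]>60 else 0 for j in range(1,k)])
    m=(l==i)
    m2=cv2.morphologyEx(m.astype(np.uint8),cv2.MORPH_CLOSE,np.ones((25,25)))
    top=(m2>0)&(abs(P[...,2]-0.045)<0.012)&(d>0)
    vv,uu=np.nonzero(m&(abs(P[...,2]-0.045)<0.006)&(d>0))
    print(n,"green z med",np.median(P[vv,uu,2]),len(vv))
    Q=ray(n,np.c_[uu,vv],0.045)[:,:2]
    r=cv2.minAreaRect((Q*1000).astype(np.float32)); print(n,"rect",r); print(cv2.boxPoints(r))
    # rough
    np.save(n+"_rect.npy",cv2.boxPoints(r))
    blk=(im.max(2)<60)&(m2>0); vv,uu=np.nonzero(blk); 
    print("black",len(vv),ray(n,[[uu.mean(),vv.mean()]],0.067), "z",np.median(P[vv,uu,2]))
    hi=(P[...,2]>0.066)&(P[...,2]<.08)&(m2>0)&(im.min(2)>120)&(d>0); vv,uu=np.nonzero(hi)
    print("rib",len(vv),P[vv,uu].mean(0) if len(vv) else None)
    x0,y0=(s[i,0]-15,s[i,1]-15); x1,y1=x0+s[i,2]+30,y0+s[i,3]+30
    cr=im[y0:y1,x0:x1,::-1]; f=min(800/cr.shape[1],600/cr.shape[0]); f=int(f); print("crop",x0,y0,f)
    cv2.imwrite(f"pics/{n}_crop.png",cv2.resize(cr,None,fx=f,fy=f,interpolation=cv2.INTER_CUBIC))
E
python3 m.py
```

```text
top green z med 0.04530508453410378 5215
top rect ((616.2811889648438, 60.5302734375), (299.7584228515625, 130.81353759765625), 58.55174255371094)
[[ 482.2857   -33.20887]
 [ 593.8842  -101.458  ]
 [ 750.2767   154.26941]
 [ 638.67816  222.51855]]
black 97 [[0.54436141 0.01142837 0.067     ]] z 0.044048665306643066
rib 56 [ 0.55414697 -0.04163607  0.0680137 ]
crop 172 106 3
side green z med 0.045275143630147945 4323
side rect ((613.9035034179688, 57.98077392578125), (305.1767578125, 130.8035888671875), 58.482208251953125)
[[ 478.3823    -37.907784]
 [ 589.8895   -106.2871  ]
 [ 749.4247    153.86932 ]
 [ 637.9175    222.24866 ]]
black 197 [[ 0.54839835 -0.05841785  0.067     ]] z 0.054671134162770196
rib 58 [ 0.55195588 -0.04154535  0.06787074]
crop 265 92 3
```

```bash
python3 - <<'E'
from h import *
a=np.radians(58.5); ex=np.array([np.cos(a),np.sin(a)]); ey=np.array([-ex[1],ex[0]])
c=np.array([.6155,.0595]); o=c-.035*ex; print("origin",o,"tab",o-.085*ex)
def W(x,y,z): return [*(o+x*ex+y*ey),z]
for n,(x0,y0) in {"top":(172,106),"side":(265,92)}.items():
    im=cv2.imread(f"pics/{n}_crop.png")
    L=[[W(-.098,-.016,.067),W(-.072,-.016,.067),W(-.072,.016,.067),W(-.098,.016,.067)],
       [W(-.004,-.025,.073),W(.004,-.025,.073),W(.004,.025,.073),W(-.004,.025,.073)],
       [W(-.115,-.065,.045),W(.185,-.065,.045),W(.185,.065,.045),W(-.115,.065,.045)]]
    for P in L:
        q=((proj(n,P)-[x0,y0]+.5)*3).round().astype(int)
        cv2.polylines(im,[q],True,(0,0,255),1)
    cv2.imwrite(f"pics/{n}_chk.png",im)
E
```

```text
origin [0.59721255 0.02965759] tab [ 0.55280017 -0.04281682]
```

View pics/top_chk.png

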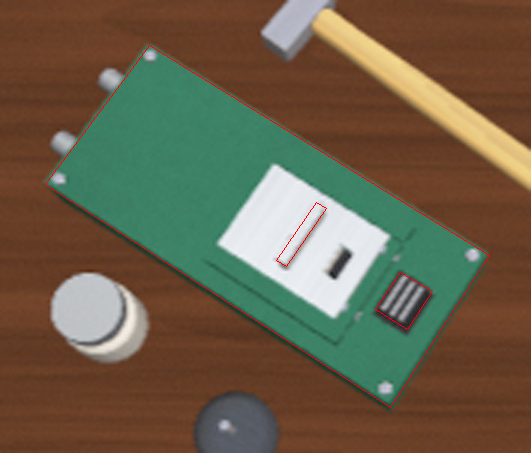

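View pics/side_chk.png

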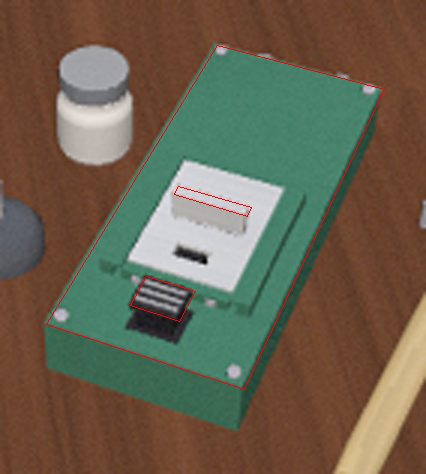

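Call:
drive_tool:
  plan:
    - [0,[0.03,-0.046,0],-10]
    - [0,[0.03,-0.046,0],-10]
    - [0,[0.03,-0.046,0],-10]
    - [0,[0.03,-0.046,0],-10]
    - [0,[0.03,-0.046,0],-10]
    - [0,[0.03,-0.046,0],-10]
    - [0,[0.03,-0.046,0],-10]
    - [0,[0.03,-0.046,0],-10]
    - [0,[0.03,-0.046,0],-10]
    - [0,[0.03,-0.046,0],-10]

```text
time: 1.35
ee_pos: [0.5015, 0.0503, 0.2531]
tcp_rot: [-180.0, 0.0, 58.2]
wrist_force: [0.4, 0.4, 0.5]
opening: 0.0001
```

The predicted outlines lie on the tab, rib and deck edges in both views, within about 2 mm. Moving over the tab now.

Call:
drive_tool:
  plan:
    - [0,[0.026,-0.0465,0],0.3]
    - [0,[0.0255,-0.0465,0],0]
    - [0,[0,0,-0.05],0]
    - [0,[0,0,-0.05],0]
    - [0,[0,0,-0.045],0]
    - [0,[0,0,-0.008],0]
    - [0,[0,0,0],0]

```text
time: 2.22
ee_pos: [0.5525, -0.041, 0.1011]
tcp_rot: [180.0, -0.0, 58.9]
wrist_force: [-0.1, -0.6, -0.2]
opening: 0.0
```

```bash
python3 - <<'E'
from h import *
from workcell import monitor
print(monitor.get_obs()["ee_pos"],monitor.get_obs()["tcp_rot"])
im,d=eyes.camera("side"); cr=im[130:280,230:430,::-1]; cv2.imwrite("pics/s1.png",cv2.resize(cr,None,fx=4,fy=4,interpolation=cv2.INTER_CUBIC))
E
```

```text
[ 0.55251176 -0.04095102  0.10111014] [ 1.79992076e+02 -7.23868091e-03  5.88859360e+01]
```

View pics/s1.png

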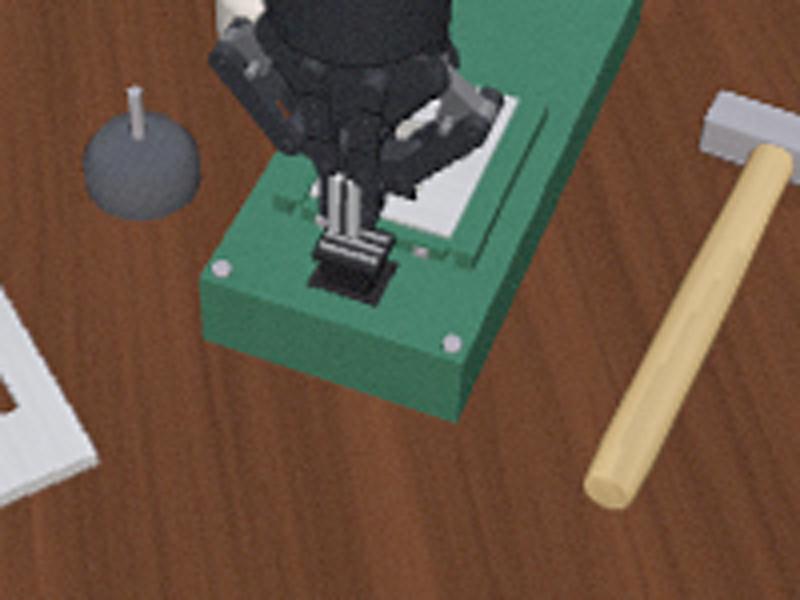

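Fingers are just above the pad (pixel ~345,240 in this crop). I'll shift slightly toward the pad centre and descend to contact.

Call:
drive_tool:
  plan:
    - [0,[-0.001,-0.003,-0.006],-0.4]
    - [0,[0,0,-0.004],0]
    - [0,[0,0,-0.004],0]
    - [0,[0,0,0],0]

```text
time: 2.78
ee_pos: [0.5515, -0.044, 0.0864]
tcp_rot: [180.0, -0.0, 58.5]
wrist_force: [0.5, 0.2, 1.5]
opening: 0.0001
```

Call:
drive_tool:
  plan:
    - [0,[0,0,-0.003],0]
    - [0,[0,0,-0.003],0]
    - [0,[0,0,-0.002],0]
    - [0,[0,0,0],0]
    - [0,[0,0,0],0]

```text
time: 3.4
ee_pos: [0.5515, -0.0441, 0.0789]
tcp_rot: [180.0, -0.0, 58.5]
wrist_force: [-2.5, -1.8, 7.8]
opening: -0.0
```

Call:
drive_tool:
  plan:
    - [0,[0,0,-0.002],0]
    - [0,[0,0,0],0]
    - [0,[0,0,0],0]
    - [0,[0,0,0],0]

```text
time: 3.9
ee_pos: [0.5516, -0.0443, 0.0785]
tcp_rot: [179.9, -0.0, 58.5]
wrist_force: [-7.0, -2.5, 20.5]
opening: 0.0001
```

```bash
python3 - <<'E'
from h import *
im,d=eyes.camera("side"); cr=im[90:240,250:450,::-1]; cv2.imwrite("pics/s2.png",cv2.resize(cr,None,fx=4,fy=4,interpolation=cv2.INTER_CUBIC))
E
```

```text
(no output)
```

View pics/s2.png

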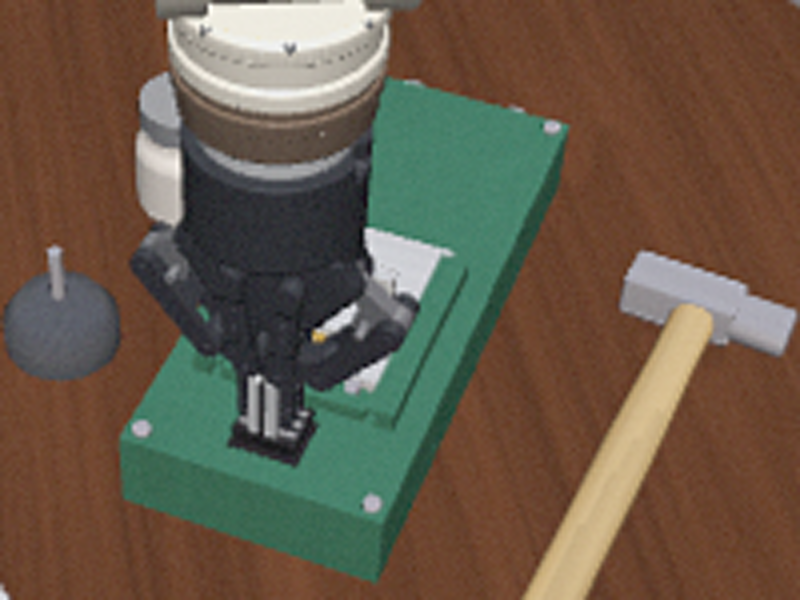

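The tab is fully in, on its hard stop, and the cover has moved off the back stop (gap near 360,390). Raising to check.

Call:
drive_tool:
  plan:
    - [0,[0,0,0.01],0]
    - [0,[0,0,0.02],0]
    - [0,[0,0,0.03],0]
    - [0,[0,0,0],0]

```text
time: 4.45
ee_pos: [0.5522, -0.0439, 0.1381]
tcp_rot: [179.9, -0.1, 58.5]
wrist_force: [-1.4, -0.2, -1.2]
opening: -0.0003
```

```bash
python3 - <<'E'
from h import *
from workcell import monitor
print(monitor.get_obs()["ee_pos"])
im,d=eyes.camera("top"); cr=im[100:250,180:380,::-1]; cv2.imwrite("pics/t3.png",cv2.resize(cr,None,fx=4,fy=4,interpolation=cv2.INTER_CUBIC))
im,d=eyes.camera("side"); cr=im[90:240,250:450,::-1]; cv2.imwrite("pics/s3.png",cv2.resize(cr,None,fx=4,fy=4,interpolation=cv2.INTER_CUBIC))
E
```

```text
[ 0.55222248 -0.04387067  0.13806123]
```

View pics/s3.png

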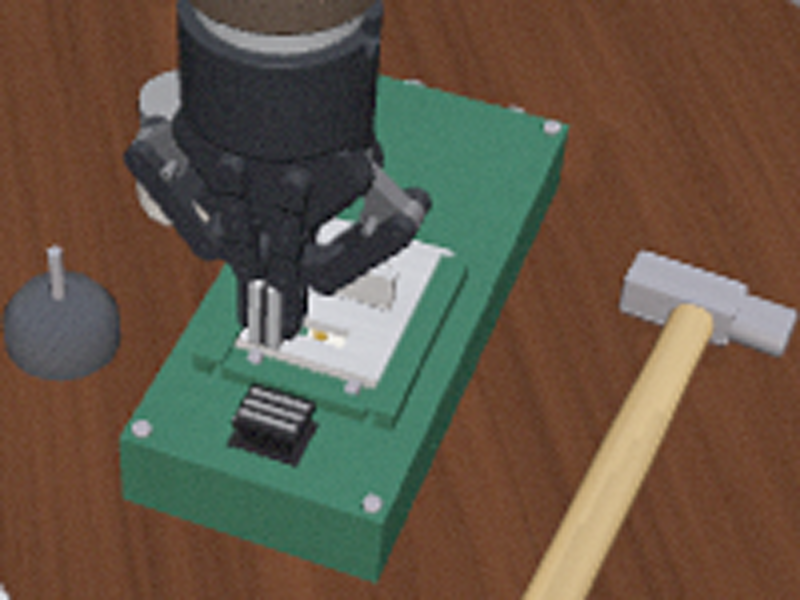

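View pics/t3.png

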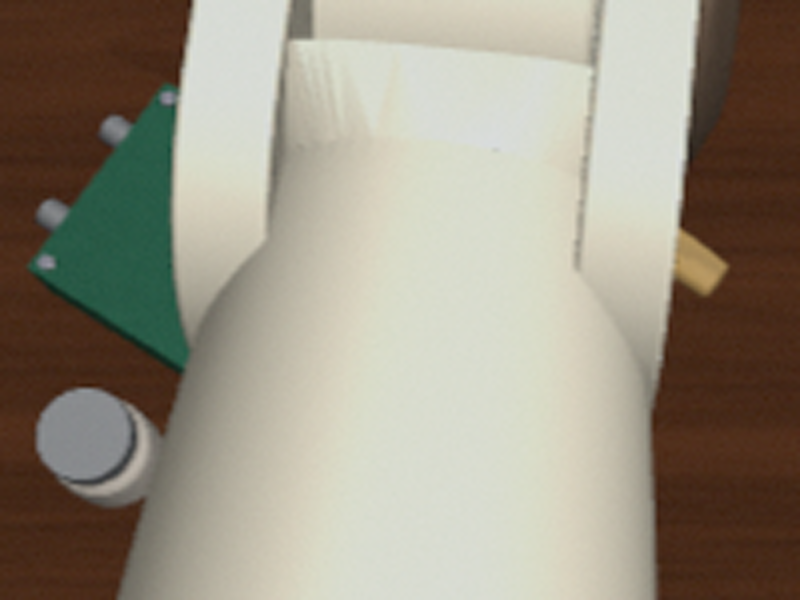

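The cover has popped free: the gap at the back edge shows and the inside is visible through its window at (320,335). The tab has come back out. Next, fingertips down behind the rib.

Call:
drive_tool:
  plan:
    - [0,[0.016,0.026,0],0]
    - [0,[0.016,0.026,0],0]
    - [0,[0,0,0],0]
    - [0,[0,0,-0.025],0]
    - [0,[0,0,-0.02],0]
    - [0,[0,0,-0.012],0]
    - [0,[0,0,0],0]

```text
time: 5.42
ee_pos: [0.5825, 0.0076, 0.0782]
tcp_rot: [-179.9, 0.1, 58.5]
wrist_force: [-0.3, 0.1, 0.9]
opening: 0.0002
```

```bash
python3 - <<'E'
from h import *
im,d=eyes.camera("side"); cr=im[90:240,250:450,::-1]; cv2.imwrite("pics/s4.png",cv2.resize(cr,None,fx=4,fy=4,interpolation=cv2.INTER_CUBIC))
E
```

```text
(no output)
```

View pics/s4.png

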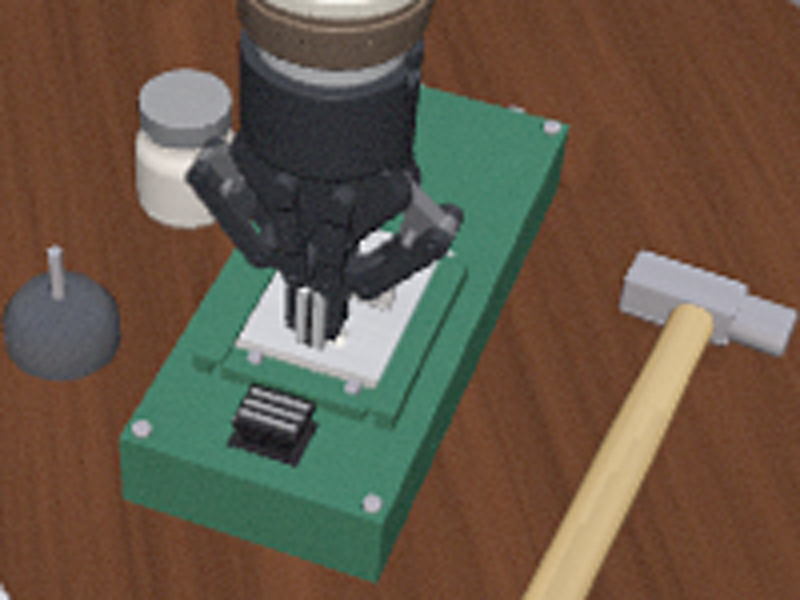

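Call:
drive_tool:
  plan:
    - [0,[0.0042,0.0068,0.002],0]
    - [0,[0.0042,0.0068,0],0]
    - [0,[0.0026,0.0043,0],0]
    - [0,[0.0026,0.0043,0],0]
    - [0,[0.0042,0.0068,0],0]
    - [0,[0.0042,0.0068,0],0]
    - [0,[0.0042,0.0068,0],0]
    - [0,[0.0026,0.0043,0],0]
    - [0,[0,0,0],0]

```text
time: 6.6
ee_pos: [0.6123, 0.0554, 0.0811]
tcp_rot: [-180.0, -0.0, 58.5]
wrist_force: [-0.4, -0.2, -1.2]
opening: 0.0003
```

```bash
python3 - <<'E'
from h import *
im,d=eyes.camera("side"); cr=im[90:240,250:450,::-1]; cv2.imwrite("pics/s5.png",cv2.resize(cr,None,fx=4,fy=4,interpolation=cv2.INTER_CUBIC))
E
```

```text
(no output)
```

View pics/s5.png

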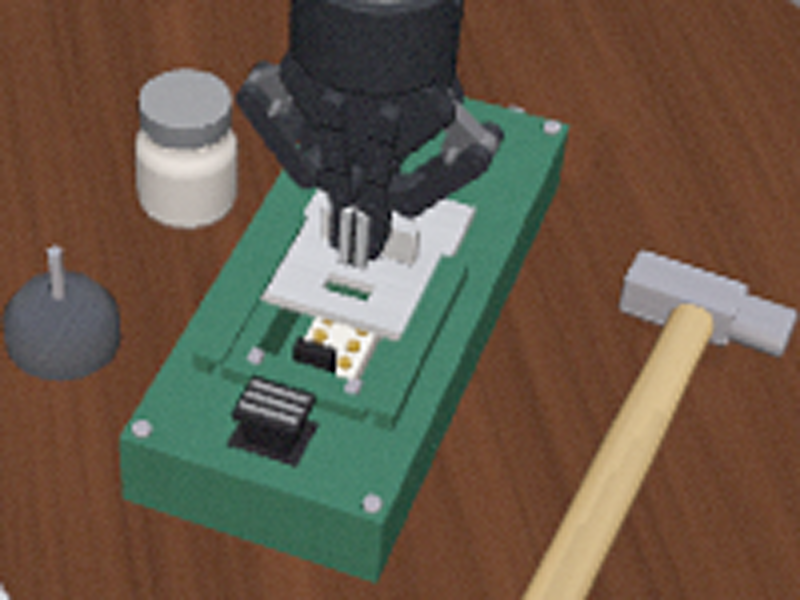

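The cover is sliding flat and straight, with the terminals now showing at (340,345). I'll keep pushing about 52 mm more.

Call:
drive_tool:
  plan:
    - [0,[0.0026,0.0043,0],0]
    - [0,[0.0042,0.0068,0],0]
    - [0,[0.0042,0.0068,0],0]
    - [0,[0.0042,0.0068,0],0]
    - [0,[0.0042,0.0068,0],0]
    - [0,[0.0042,0.0068,0],0]
    - [0,[0.0026,0.0043,0],0]
    - [0,[0.001,0.0017,0],0]
    - [0,[0,0,0],0]

```text
time: 7.78
ee_pos: [0.6394, 0.0993, 0.0812]
tcp_rot: [-180.0, -0.0, 58.5]
wrist_force: [-0.0, -0.7, -0.2]
opening: -0.0003
```

Call:
drive_tool:
  plan:
    - [0,[-0.004,-0.0068,0],0]
    - [0,[-0.004,-0.0068,0],0]
    - [0,[0,0,0.03],0]
    - [0,[-0.01,-0.0163,0.05],0]
    - [0,[-0.03,-0.04,0.04],0]
    - [0,[-0.03,-0.04,0.04],0]
    - [0,[-0.04,-0.04,0.02],0]
    - [0,[-0.04,-0.04,0],0]
    - [0,[-0.04,-0.04,0],0]
    - [0,[0,0,0],0]

```text
time: 9.02
ee_pos: [0.4404, -0.131, 0.2603]
tcp_rot: [179.9, -0.0, 58.2]
wrist_force: [0.6, 0.2, 0.1]
opening: -0.0003
```

```bash
python3 - <<'E'
from h import *
for n in ["side","top"]:
    im,d=eyes.camera(n); np.savez(n+"6.npz",im=im,d=d)
    x,y=(250,90) if n=="side" else (180,100)
    cr=im[y:y+150,x:x+200,::-1]; cv2.imwrite(f"pics/{n}6.png",cv2.resize(cr,None,fx=4,fy=4,interpolation=cv2.INTER_CUBIC))
E
```

```text
(no output)
```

View pics/side6.png

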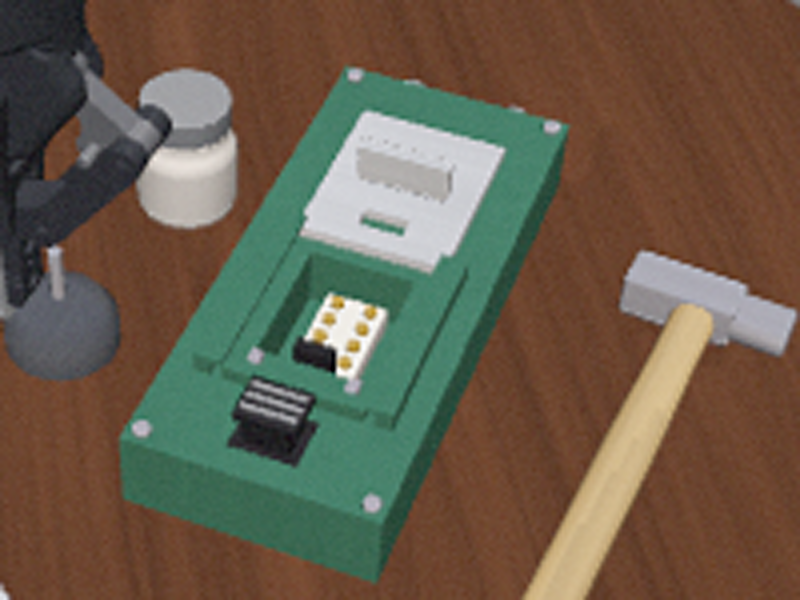

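View pics/top6.png

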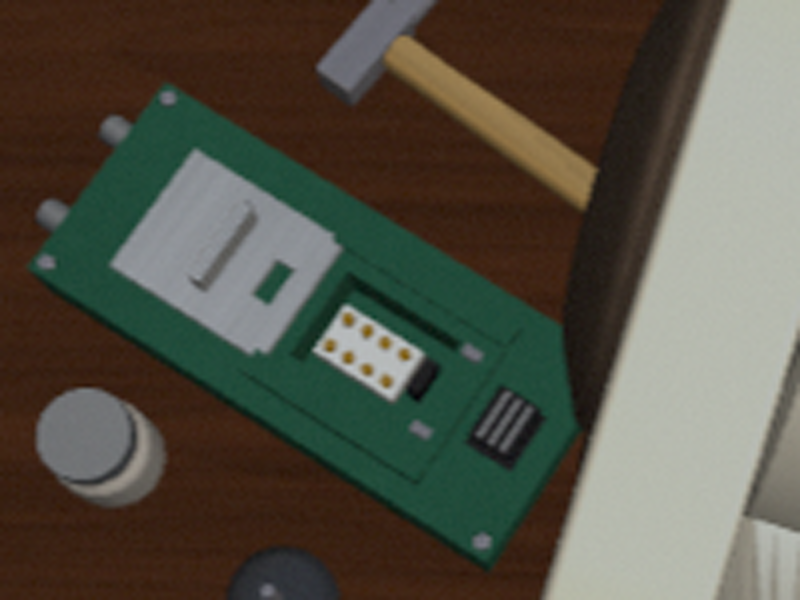

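The whole opening is visible, with a deck strip at the cover's rear edge (side view ~370,265). One numeric check before handing in.

```bash
python3 - <<'E'
from h import *
a=np.radians(58.5); ex=np.array([np.cos(a),np.sin(a)]); ey=np.array([-ex[1],ex[0]]); o=np.array([.5972,.0297])
for n in ["side","top"]:
    z=np.load(n+"6.npz"); im,d=z["im"],z["d"]; P=points(n,d)
    Q=P[...,:2]-o; X=Q@ex;Y=Q@ey; hsv=cv2.cvtColor(im,cv2.COLOR_RGB2HSV)
    pl=(hsv[...,1]<50)&(im.min(2)>100)&(abs(P[...,2]-.051)<.006)&(abs(Y)<.045)&(X>.04)&(X<.17)&(d>0)
    l,c,s,_=None,*[0]*3
    v,u=np.nonzero(pl); q=ray(n,np.c_[u,v],.051)[:,:2]-o
    r=cv2.minAreaRect((np.c_[q@ex,q@ey]*1000).astype(np.float32)); print(n,"cover rect in box frame",r, "z std",P[v,u,2].std(),P[v,u,2].mean())
E
```

```text
side cover rect in box frame ((92.8882064819336, 1.0307350158691406), (82.11473846435547, 106.85204315185547), 89.8731918334961) z std 0.0017577761718570086 0.05106854571529469
top cover rect in box frame ((96.26353454589844, -0.6887550354003906), (100.91703033447266, 80.04438018798828), 0.08714618533849716) z std 0.00151669224948954 0.05124641709717228
```

```bash
python3 -c "
from workcell import job
print(job.job_done())"
```

```text
the job is handed in; nothing more can be done
None
```

The wiring compartment is open, and I handed the job in at about 9 s of the 40 s limit. I pressed the tab down to its hard stop with shut fingertips; the force peaked at about 21 N, more than the 5–8 N it needs. The cover popped free, and I pushed it by its rib along the box's +x, then raised the arm clear.

**Final position:** the top view puts the cover about 96 mm along the box's x, where 86 mm is needed. It is square to the box to within 0.1° and lies flat, with its top face at 51 mm. The side view read about 93 mm, but its rectangle came out too big (107 × 82 mm), so I trust it less; both clear the 86 mm.

**Opening and bystanders:** the last pictures show the whole opening uncovered. The hammer, wire brush and jar look undisturbed; I compared them by eye only and did not measure them.

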